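Set and lock the cheese clamp

ROBOT

A 7-joint arm with a two-finger parallel gripper is mounted at the origin on the work surface. World frame = base frame: x ahead of the robot, y to its left, z up, the work surface at z = 0. Lengths are in m, angles in rad, forces in N, time in s.
With the tool pointing down it reaches from about 0.4 to 0.85 m from the base axis. Payload 10.4 kg.
Tool frame: the origin (TCP) lies on the centre line of the jaws, within the pads' length; the fingertips stand 11 mm ahead of it and the grasp point (between the pads) lies 8 mm behind it (tip_reach is the distance from the TCP to the fingertips, in m); z points along the fingers, y is the line along which they close (so a half turn about z gives the same grasp; the last joint's range is limited). The gripper opens to 85 mm and grips with 20 to 120 N. Pads are 22 mm wide; open, the fingers measure 114 mm over their backs; the gripper's body (76 mm by 85 mm) begins 54 mm behind the grasp point. The pads swing forward as they close: fully open they stand 13 mm farther back than shut.
Start: joints at [-1.3, 0.332, -0.065, 1.46, 0.022, 1.35, -0.088], TCP at [0.181, 0.598, 0.242] pointing down, gripper open.
Joint ranges: [-2.6, 2.6], [-0.5, 2.12], [-1.47, 1.34], [0.16, 2.42], [-1.27, 4.41], [0.06, 2.06], [-2.6, 2.6]. Speed limits (rad/s): [2.22, 2.22, 2.79, 2.79, 3.14, 3.14, 3.14].

INTERFACE

Orientations are given as a unit quaternion [x, y, z, w].
In Python, from workcell import get_obs, camera, hand_in, tip_reach gives the robot as it stands. The module is installed in compiled form; this text tells all that it offers.
- The arm moves only by the tool move_arm, never from a script. Its argument "plan" is a list of rows, each an object with "delta_pos": the shift along the tool's x, y, z in a scale on which 1.0 is 0.8 m, a list of three; "turn": the turn, a rotation vector about the tool's x, y, z in a scale on which 1.0 is 4 rad, a list of three; "fingers": the closure, from 0 (fully open) to 1 (shut). A call has 1 to 12 rows; each row is the pose to reach, as a shift and turn from the pose commanded when the call began, along the tool's axes at that moment; what a row does not reach only later rows make up. A row lasts 1/8 s, in which the tool goes at most 62.5 mm and 10.7 degrees, less where a joint would pass 70% of its speed; a pose out of reach is approached as far as the arm can. No shift or turn number may pass 1 either way. A call with a gripper value outside its range is refused whole. The fingers move at their own pace and stop on an object; "force" is the grip in N (left out, the last holds). Time passes only in rows, so rows that repeat a pose let the fingers close. It gives the time, the measured TCP pose, the force, the opening and the grip force at its end, in the units of the state.
- get_obs(): the state, without advancing time (a new reading comes with each control period).
- camera(name): name is "scene" or "top" or "wrist"; returns a dict with "color" (480x640x3 uint8, red, green, blue), "range_z" (480x640 float32, m along the optical axis (not along the pixel's ray), 0 where there is no reading), "fx", "fy", "cx", "cy" (pixels), "R" (3x3) and "t" (3): a world point X has camera coordinates R X + t; the wrist camera has in their place "tool_from_camera" (4x4, takes a point from camera to tool coordinates, whose origin is the TCP and whose axes are the flange's). Camera axes: x right, y down, z forward; pixel columns grow to the right and rows downward; lengths in m; the calibration is good to about 2 mm. A picture is of the moment at which its call begins: read the wrist's pose just before it.
- hand_in(): hands the job in; it is judged then, once.
The state is a dict: "clock": time; "joint_pos": joint angles; "joint_velocities": joint speeds; "tau": joint torques, N m; "position": TCP position; "ee_rot": TCP orientation; "ft_force": force on the tool from outside, world axes, zero at the start; "torque": the same for the moment, N m; "grip_width": opening from 0.0 (shut) to 1.0 (fully open); "grasp_force": force on a finger pad.
Only numpy, scipy, OpenCV 4.12 (cv2) and the standard library are available. Lean on these libraries where they do the work, as an engineer would, in place of code of your own. Each camera call takes 0.05 s, during which the arm holds its last target. There are 200 camera calls.

TASK

Clamp the block of cheese on the slicing board. With the red-knobbed lever still up, turn the wing nut clockwise until the rubber foot bears on the cheese with about 35 N, judged by the rising turning effort; then swing the lever fully down so that the clamp locks with about 80 N, never pressing so hard that the cheese is crushed (120 N), and let go. Leave the bottle, the jar and the small round cheese where they stand.

Things in the scene. Friction and masses are not known exactly. Their poses are not given: they have to be found in the camera images.
- clamp: Hold-down clamp, fixed to the counter: wooden board 200 (x) x 240 (y) x 18 mm, a steel column 60 x 36 mm at y = +97 mm, and from it a steel arm 46 mm wide along y over the cheese, its top 175 mm above the counter. Origin: centre of the board's underside; the lever points towards its -y, z up. At its centre, above the arm, stands the wing nut.
- nut_grip (a point): Centre of the wing nut's grip, an upright aluminium blade 60 mm long (its own x axis, horizontal), 13 mm thick (y), 38 mm high (28 mm below to 10 mm above this point); below the blade lies a disc of 34 mm diameter, then the arm, 47 mm below this point. Turning axis vertical through this point. About 222 mm above the counter with the lever up; it sinks by 3 mm as the lever closes.
- nut (a joint): Turn of the wing nut, rad; grows clockwise seen from above, 0 to 4.5, starts at 0 to 0.15. Each rad lowers the foot by 3.5 mm. The thread rubs with 0.36 N m either way; tightening against a foot force of F newtons takes 0.0035 x F N m more (35 N: 0.48 N m in all). It stays where it is left. Where the foot first touches varies (reading 0.2 to 2.15) and cannot be read from the poses.
- lever (a joint): Angle of the spiral-cam lever, rad; 0 = up and open (rod 55 degrees above level), 1.5 = fully down, on its stop (31 degrees below level); starts at 0 to 0.12. Hinge axis level, along the clamp's x. Each rad lowers spindle and foot by 2 mm, 3 mm in all, which adds about 45 N. It rubs with 0.26 N m, plus 0.002 x foot force when closing, and stays where it is left.
- lever_pivot (a point): Point on the lever's hinge axis, 60 mm to the clamp's -y and 165 mm above the counter. The ball swings on a circle of 90 mm radius about it in the clamp's y-z plane.
- lever_ball (a point): Centre of the red ball, 25 mm diameter, at the end of the lever's 10 mm steel rod.
- spindle: The vertical spindle through the arm, with all that it carries: the nut, the stem and the foot, a black rubber disc of 60 mm diameter. The foot is sprung: once it touches, its force grows by 15 N per mm of feed. Origin on the nut axis at counter height, lever up; it sinks 3 mm as the lever closes.
- cheese: Loose block of hard cheese 110 x 85 x 62 mm (x, y, z) on the board under the foot; origin at the centre of its underside.
- wine: Bystander: green bottle, 72 mm diameter, 250 mm high; origin at the centre of its base.
- olives: Bystander: jar with a brass lid, 70 mm diameter, 90 mm high; origin at the centre of its base.
- caciotta: Bystander: small round yellow cheese, 104 mm diameter, 40 mm high; origin at the centre of its base.

How it is judged:
By the outcome, as a careful person would: the job done as asked, in the order asked, and still so for the second after the job is handed in, with the robot touching nothing.
It also fails if it takes over 64 s, if anything falls off the work surface, if the arm or the gripper's body presses on something with over 40 N, if the wrist force passes 120 N, or if a joint passes its speed limit or range.

## Working session

There is one attempt and no reset: what is moved stays moved. The work goes in short steps, Python scripts to look and compute and a tool call to move; the robot and the scene stay as the last step left them, time stands still between calls to the robot, and variables do not carry over. Pictures are saved under pics/ and viewed, at most 10 in all, crops included, and the job is handed in when it is done.

Besides the shell and the picture viewer there is one more tool, called after "Request:" as name([rows], argument=value, ...), one row to a line, values as JSON. move_arm: Moves the arm, as the interface text tells. Its arguments: {"type":"object","properties":{"plan":{"type":"array","items":{"type":"object","properties":{"delta_pos":{"type":"array","items":{"type":"number"}},"turn":{"type":"array","items":{"type":"number"}},"fingers":{"type":"number"}}}},"force":{"type":"number"}},"required":["plan"]}

```bash
mkdir -p pics
python3 - <<'E'
from workcell import get_obs,camera,tip_reach
import cv2,numpy as np
o=get_obs();print({k:np.round(v,3).tolist() for k,v in o.items()},tip_reach)
for n in ("scene","top"):
    c=camera(n);cv2.imwrite(f"pics/{n}1.png",c["color"][:,:,::-1]);np.savez(f"{n}1.npz",**c)
    print(n,c["fx"],c["R"],c["t"])
E
```

```text
{'clock': 0.0, 'joint_pos': [-1.3, 0.333, -0.065, 1.461, 0.022, 1.35, -0.088], 'joint_velocities': [-0.0, -0.001, -0.0, -0.001, -0.0, -0.001, -0.0], 'tau': [0.0, -62.542, 0.049, -39.162, 0.016, 0.009, 0.0], 'position': [0.181, 0.598, 0.242], 'ee_rot': [0.146, 0.989, -0.001, -0.0], 'ft_force': [-1.05, 0.431, -0.029], 'torque': [-0.043, 0.019, 0.014], 'grasp_force': 0.0, 'grip_width': 1.001} 0.011
scene 527.6195493415529 [[-0.61321741  0.78982146  0.01210223]
 [ 0.66245293  0.52255287 -0.53674445]
 [-0.43025634 -0.32112388 -0.84365807]] [ 0.26928969 -0.40800738  1.24941152]
top 494.5798962710059 [[-0.02720987 -0.99887628 -0.03880475]
 [-0.997801    0.02948665 -0.05936082]
 [ 0.06043834  0.03710422 -0.99748207]] [0.18277636 0.62500131 0.97787951]
```

View pics/scene1.png

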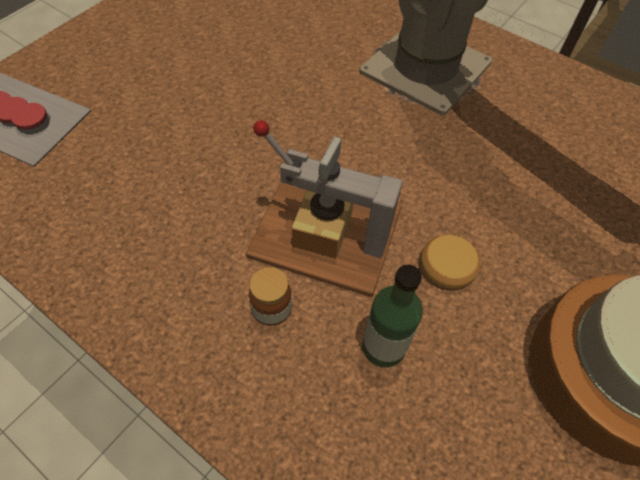

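View pics/top1.png

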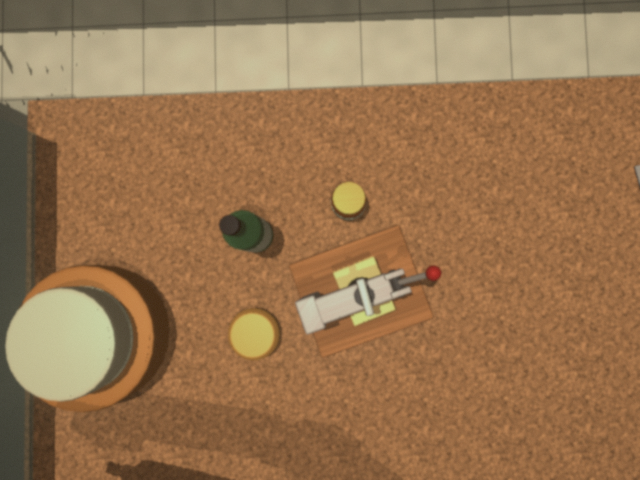

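The scene picture shows the clamp, with the red ball at (261,128), the nut blade at about (330,160) and the column at about (385,210). In the top picture the ball is at (433,272), the blade at about (365,296) and the column at about (311,315). The jar, bottle and round cheese stand on the sides away from the lever. Next I fit poses from the depth points.

Run:
```python
import numpy as np,cv2
def cloud(n):
    c=np.load(n+"1.npz");v,u=np.mgrid[:480,:640];z=c["range_z"]
    P=np.stack([(u-c["cx"])/c["fx"]*z,(v-c["cy"])/c["fy"]*z,z],-1)
    return (P-c["t"])@c["R"],c["color"].astype(int),z>0
for n in("scene","top"):
    X,C,ok=cloud(n)
    r=ok&(C[...,0]>110)&(C[...,1]<50)&(C[...,2]<60)&(X[...,2]>.1)
    print(n,"ball surf",r.sum(),np.median(X[r],0).round(4))
    c=np.load(n+"1.npz"); cam=-c["R"].T@c["t"]; v,u=np.nonzero(r)
    b=X[r].mean(0); d=(b-cam)/np.linalg.norm(b-cam); front=np.median(X[r]@d); print("ball centre~",(b+d*.0083).round(4))
    near=ok&(np.linalg.norm(X[...,:2]-b[:2],axis=-1)<.32)
    m=near&(X[...,2]>.218)&(X[...,2]<.24)&(np.linalg.norm(X-b,axis=-1)>.05)
    Q=X[m]; print("blade top n",m.sum(),Q.mean(0).round(4), "z",np.percentile(Q[:,2],[5,50,95]).round(4)); print(cv2.minAreaRect(Q[:,:2].astype(np.float32)))
    m=near&(abs(X[...,2]-.175)<.006)&(np.linalg.norm(X-b,axis=-1)>.05)
    Q=X[m];print("arm top",m.sum(),cv2.minAreaRect(Q[:,:2].astype(np.float32)),np.median(Q[:,2]))
    m=near&(abs(X[...,2]-.018)<.006); Q=X[m];print("board",m.sum(),cv2.minAreaRect(Q[:,:2].astype(np.float32)),np.median(Q[:,2]))
    for nm,(lo,hi) in dict(tall=(.235,.27),mid=(.08,.1),cac=(.034,.046)).items():
        m=ok&(X[...,2]>lo)&(X[...,2]<hi)&(X[...,0]>.2)
        k,l,s,ce=cv2.connectedComponentsWithStats(m.astype(np.uint8))
        for i in range(1,k):
            if s[i,4]>60: print(nm,s[i,4],X[l==i].mean(0).round(3),np.ptp(X[l==i],axis=0).round(3))
c=np.load("top1.npz")["color"][190:350,280:450,::-1]
s=np.load("scene1.npz")["color"][110:270,240:410,::-1]
cv2.imwrite("pics/crop1.png",cv2.resize(np.hstack([c,s]),None,fx=2.3,fy=2.3,interpolation=cv2.INTER_CUBIC))
```

```text
scene ball surf 97 [ 0.5606 -0.0062  0.2476]
ball centre~ [ 0.556  -0.0105  0.2417]
blade top n 365 [0.5319 0.108  0.2292] z [0.2195 0.2306 0.2333]
((0.5888016819953918, 0.18206532299518585), (0.26562708616256714, 0.04360465705394745), 52.219451904296875)
arm top 2609 ((0.5388777256011963, 0.1824323534965515), (0.300534188747406, 0.15644973516464233), 69.42784118652344) 0.17485411073318283
board 6759 ((0.562837541103363, 0.15668438374996185), (0.30458617210388184, 0.32792702317237854), 20.877758026123047) 0.017713288037641186
tall 194 [ 0.563 -0.005  0.244] [0.023 0.022 0.016]
tall 581 [0.646 0.31  0.248] [0.034 0.032 0.018]
mid 960 [0.542 0.102 0.089] [0.097 0.097 0.02 ]
mid 154 [0.52 0.2  0.09] [0.028 0.035 0.02 ]
mid 1117 [0.704 0.119 0.089] [0.061 0.061 0.014]
mid 6518 [0.511 0.565 0.089] [0.261 0.181 0.02 ]
mid 236 [0.671 0.317 0.09 ] [0.041 0.069 0.02 ]
cac 1940 [0.447 0.316 0.039] [0.093 0.094 0.01 ]
cac 163 [0.578 0.114 0.04 ] [0.04  0.077 0.012]
cac 76 [0.52 0.2  0.04] [0.019 0.034 0.012]
cac 133 [0.723 0.137 0.04 ] [0.051 0.051 0.012]
cac 640 [0.562 0.582 0.04 ] [0.14  0.20
[... 423 characters left out ...]
4922) 0.17580721573768016
board 7303 ((0.5531121492385864, 0.15018445253372192), (0.29032671451568604, 0.3238244652748108), 18.122249603271484) 0.018668950275465727
tall 356 [0.643 0.306 0.25 ] [0.031 0.032 0.019]
tall 205 [ 0.559 -0.009  0.247] [0.024 0.024 0.016]
mid 2402 [0.535 0.779 0.09 ] [0.676 0.007 0.02 ]
mid 823 [0.702 0.116 0.091] [0.06  0.059 0.016]
mid 581 [0.561 0.105 0.083] [0.059 0.089 0.02 ]
mid 5791 [0.462 0.574 0.09 ] [0.277 0.264 0.02 ]
mid 302 [0.485 0.079 0.082] [0.045 0.083 0.005]
cac 663 [0.695 0.779 0.04 ] [0.36  0.007 0.012]
cac 245 [0.48  0.511 0.04 ] [0.226 0.094 0.012]
cac 1795 [0.444 0.313 0.04 ] [0.094 0.098 0.012]
cac 298 [0.278 0.779 0.04 ] [0.156 0.008 0.012]
```

View pics/crop1.png

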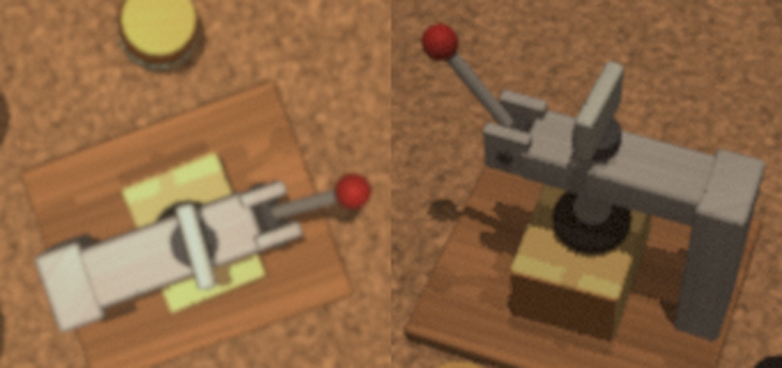

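The crop shows the blade lying nearly across the arm, with ends at about crop (183,205) and (206,285). The lever is up, and the foot is still above the cheese. One short refinement of the axis and blade yaw, then I move.

```bash
cat > h.py <<'E'
import numpy as np
from scipy.spatial.transform import Rotation as R
def cloud(c):
    v,u=np.mgrid[:480,:640];z=c["range_z"]
    P=np.stack([(u-c["cx"])/c["fx"]*z,(v-c["cy"])/c["fy"]*z,z],-1)
    return (P-c["t"])@c["R"],c["color"].astype(int),z>0
def delta(o,target,yaw=None):
    "shift in the tool frame to target, turn about tool z so tool y points along yaw (mod pi)"
    r=R.from_quat(o["ee_rot"]);d=r.inv().apply(np.array(target)-o["position"])
    t=None
    if yaw is not None:
        y=r.apply([0,1,0]);a=np.arctan2(y[1],y[0]);t=-((yaw-a+np.pi/2)%np.pi-np.pi/2)
    return d.round(4),t
E
python3 - <<'E'
from h import *;import cv2
from workcell import get_obs
for n in("scene","top"):
    X,C,ok=cloud(np.load(n+"1.npz"))
    D=np.linalg.norm(X[...,:2]-[.532,.11],axis=-1)
    m=ok&(D<.05)&(X[...,2]>.226)&(X[...,2]<.24);Q=X[m]
    print(n,m.sum(),cv2.minAreaRect(Q[:,:2].astype(np.float32)),np.median(Q,0).round(4))
    w,V=np.linalg.eigh(np.cov(Q[:,:2].T));print("blade dir deg",np.degrees(np.arctan2(*V[::-1,1]))%180)
    # arm top: near axis, then line fit
    m=ok&(abs(X[...,2]-.175)<.004)&(D<.16)&(X[...,1]>.04)&(X[...,0]<.6);Q=X[m][:,:2].astype(np.float32)
    print("arm",len(Q),cv2.minAreaRect(Q)); w,V=np.linalg.eigh(np.cov(Q.T));print("arm dir",np.degrees(np.arctan2(*V[::-1,1]))%180)
    m=ok&(abs(X[...,2]-.018)<.004)&(D<.17);Q=X[m][:,:2].astype(np.float32);print("board",cv2.minAreaRect(Q))
    m=ok&(X[...,0]>.3)&(X[...,1]>.4);print("max z pot",X[m][:,2].max(),X[m][:,:2].min(0))
o=get_obs();print(delta(o,[.532,.11,.36],np.radians(102.5)))
E
```

```text
scene 279 ((0.5230758190155029, 0.0980054959654808), (0.06223003566265106, 0.013479373417794704), 15.326809883117676) [0.5266 0.0994 0.2312]
blade dir deg 14.50556675082899
arm 2266 ((0.513586699962616, 0.12058649957180023), (0.06035127490758896, 0.18212157487869263), 16.351266860961914)
arm dir 109.8972683679015
board ((0.5615910291671753, 0.11118874698877335), (0.2783906161785126, 0.23992741107940674), 18.824480056762695)
max z pot 0.16779717329241875 [0.30003965 0.40000364]
top 309 ((0.5238259434700012, 0.09657369554042816), (0.05933394655585289, 0.0130342161282897), 14.458690643310547) [0.5232 0.0967 0.2323]
blade dir deg 14.609435053843924
arm 2374 ((0.5135176181793213, 0.1200590580701828), (0.060042932629585266, 0.1798500120639801), 16.668949127197266)
arm dir 108.8144495012093
board ((0.5591596961021423, 0.10846730321645737), (0.27472010254859924, 0.23975726962089539), 18.419889450073242)
max z pot 0.17012092503242726 [0.3000194  0.40000272]
(array([-0.4773, -0.3655, -0.1179]), np.float64(-0.5119259115102466))
```

Units first: shifts go in shares of 0.8 m and turns go in shares of 4 rad. So -0.473 m / 0.8 = -0.5913, -0.118 m / 0.8 = -0.1475, -0.547 rad / 4 = -0.1368.

Request:
move_arm([
  {"delta_pos": [0,0,-0.075],"turn": [0,0,0],"fingers": 0},
  {"delta_pos": [0,0,-0.1475],"turn": [0,0,0],"fingers": 0},
  {"delta_pos": [-0.5913,-0.475,-0.1475],"turn": [0,0,-0.1368],"fingers": 0},
  {"delta_pos": [-0.5913,-0.475,-0.1475],"turn": [0,0,-0.1368],"fingers": 0},
  {"delta_pos": [-0.5913,-0.475,-0.1475],"turn": [0,0,-0.1368],"fingers": 0},
  {"delta_pos": [-0.5913,-0.475,-0.1475],"turn": [0,0,-0.1368],"fingers": 0},
  {"delta_pos": [-0.5913,-0.475,-0.1475],"turn": [0,0,-0.1368],"fingers": 0},
  {"delta_pos": [-0.5913,-0.475,-0.1475],"turn": [0,0,-0.1368],"fingers": 0},
  {"delta_pos": [-0.5913,-0.475,-0.1475],"turn": [0,0,-0.1368],"fingers": 0},
  {"delta_pos": [-0.5913,-0.475,-0.1475],"turn": [0,0,-0.1368],"fingers": 0},
  {"delta_pos": [-0.5913,-0.475,-0.1475],"turn": [0,0,-0.1368],"fingers": 0},
  {"delta_pos": [-0.5913,-0.475,-0.1475],"turn": [0,0,-0.1368],"fingers": 0},
], force=80)

```text
clock: 1.6
position: [0.5246, 0.0947, 0.3602]
ee_rot: [-0.125, 0.992, -0.0, -0.0]
ft_force: [1.2, 0.6, 1.1]
grip_width: 1.0
grasp_force: 0.0
```

Run:
```python
from h import *;import cv2
from workcell import get_obs,camera
o=get_obs();c=camera("wrist");cv2.imwrite("pics/w1.png",c["color"][:,:,::-1])
print(np.round(o["joint_pos"],3),o["torque"],o["ft_force"]);print(delta(o,[.5235,.0973,.212],np.radians(104.5)))
v,u=np.mgrid[:480,:640];z=c["range_z"]
P=np.stack([(u-c["cx"])/c["fx"]*z,(v-c["cy"])/c["fy"]*z,z],-1);T=c["tool_from_camera"]
P=P@T[:3,:3].T+T[:3,3];X=R.from_quat(o["ee_rot"]).apply(P.reshape(-1,3)).reshape(P.shape)+o["position"]
m=(z>0)&(np.linalg.norm(X[...,:2]-[.5235,.0973],axis=-1)<.045)&(X[...,2]>.226)&(X[...,2]<.24)
Q=X[m];print(m.sum(),cv2.minAreaRect(Q[:,:2].astype(np.float32)),np.median(Q,0))
```

```text
[-0.631  0.082  0.397  1.523 -0.031  1.543  1.587] [ 0.05579058  0.04367784 -0.02666518] [1.22098147 0.62448543 1.06260813]
(array([0.0004, 0.0028, 0.1482]), np.float64(-0.0019074945420687328))
1347 ((0.5238339900970459, 0.09812702238559723), (0.05948605760931969, 0.012850949540734291), 14.174386024475098) [0.52193158 0.09760724 0.2306897 ]
```

View pics/w1.png

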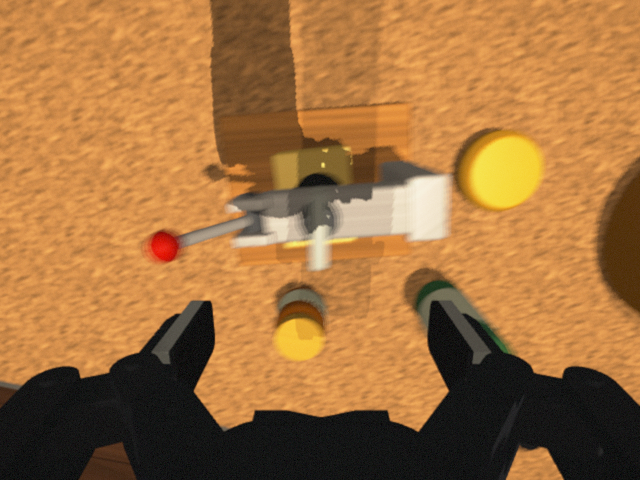

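The wrist view shows the blade centred between the open jaws at about (320,235), with the ball well clear at (163,246). Joint 7 stands at +1.59 and has 4.2 rad of room clockwise. Next I descend and grip.

To row units: 0.147 m / 0.8 = 0.1838, 0.003 m / 0.8 = 0.0038.

Request:
move_arm([
  {"delta_pos": [0,0.0038,0.0625],"turn": [0,0,0],"fingers": 0},
  {"delta_pos": [0,0.0038,0.125],"turn": [0,0,0],"fingers": 0.3},
  {"delta_pos": [0,0.0038,0.1625],"turn": [0,0,0],"fingers": 0.5},
  {"delta_pos": [0,0.0038,0.1838],"turn": [0,0,0],"fingers": 0.6},
  {"delta_pos": [0,0.0038,0.1838],"turn": [0,0,0],"fingers": 0.6},
], force=80)

```text
clock: 2.28
position: [0.5226, 0.1004, 0.2127]
ee_rot: [-0.126, 0.992, -0.0, -0.001]
ft_force: [0.4, 0.1, 0.2]
grip_width: 0.401
grasp_force: 0.0
```

```bash
cat > s.py <<'E'
from h import *
from workcell import get_obs,camera
import sys
L=[]
for i in range(int(sys.argv[1]) if len(sys.argv)>1 else 1):
    if i: camera("wrist")
    o=get_obs();L.append(np.r_[o["ft_force"],o["torque"]])
L=np.array(L);y=R.from_quat(o["ee_rot"]).apply([0,1,0])
print("t %.2f"%o["clock"],"F,M",L.mean(0).round(3),"sd",L.std(0).round(3),"pos",np.round(o["position"],4),"yaw_y %.4f"%np.arctan2(y[1],y[0]),"j7 %.3f tau7 %.3f"%(o["joint_pos"][6],o["tau"][6]),"w %.3f g %.1f"%(o["grip_width"],o["grasp_force"]))
E
python3 s.py 4
```

```text
t 2.42 F,M [ 0.135  0.097  0.09  -0.028 -0.001  0.009] sd [0.191 0.218 0.468 0.012 0.048 0.053] pos [0.5237 0.1006 0.2147] yaw_y 1.8240 j7 1.599 tau7 -0.000 w 0.400 g 0.0
```

Request:
move_arm([
  {"delta_pos": [0,0,0],"turn": [0,0,0],"fingers": 1},
  {"delta_pos": [0,0,0],"turn": [0,0,0],"fingers": 1},
  {"delta_pos": [0,0,0],"turn": [0,0,0],"fingers": 1},
  {"delta_pos": [0,0,0],"turn": [0,0,0],"fingers": 1},
], force=90)

```text
clock: 2.92
position: [0.5244, 0.0972, 0.2149]
ee_rot: [-0.125, 0.992, -0.001, 0.001]
ft_force: [0.6, -10.6, 5.3]
grip_width: 0.136
grasp_force: 88.0
```

```bash
python3 s.py 4
```

```text
t 3.08 F,M [  2.159 -11.255   4.683  -2.18   -0.403   0.211] sd [0.947 0.351 0.564 0.023 0.009 0.026] pos [0.5244 0.0973 0.2149] yaw_y 1.8209 j7 1.599 tau7 -0.211 w 0.135 g 88.0
```

To row units: -0.003 m / 0.8 = -0.0038, 0.2 rad / 4 = 0.05.

Request:
move_arm([
  {"delta_pos": [0,-0.0038,0],"turn": [0,0,0.0125],"fingers": 1},
  {"delta_pos": [0,-0.0038,0],"turn": [0,0,0.025],"fingers": 1},
  {"delta_pos": [0,-0.0038,0],"turn": [0,0,0.0375],"fingers": 1},
  {"delta_pos": [0,-0.0038,0],"turn": [0,0,0.05],"fingers": 1},
])

```text
clock: 3.58
position: [0.5246, 0.0967, 0.2149]
ee_rot: [-0.026, 1.0, -0.0, 0.001]
ft_force: [-0.0, -3.5, 5.7]
grip_width: 0.136
grasp_force: 88.3
```

```bash
python3 s.py 1; python3 s.py 4
```

```text
t 3.58 F,M [-0.027 -3.462  5.745 -0.791  0.135  0.322] sd [0. 0. 0. 0. 0. 0.] pos [0.5246 0.0967 0.2149] yaw_y 1.6219 j7 1.406 tau7 0.461 w 0.136 g 88.3
t 3.73 F,M [-0.205 -3.445  6.011 -0.773  0.119  0.158] sd [0.411 0.066 0.154 0.012 0.013 0.114] pos [0.5246 0.0967 0.2149] yaw_y 1.6228 j7 1.407 tau7 -0.243 w 0.134 g 88.3
```

To row units: -0.001 m / 0.8 = -0.0013, 0.15 rad / 4 = 0.0375.

Request:
move_arm([
  {"delta_pos": [0,-0.0013,-0.0013],"turn": [0,0,0.0125],"fingers": 1},
  {"delta_pos": [0,-0.0013,-0.0013],"turn": [0,0,0.025],"fingers": 1},
  {"delta_pos": [0,-0.0013,-0.0013],"turn": [0,0,0.0375],"fingers": 1},
])

```text
clock: 4.1
position: [0.5245, 0.0964, 0.215]
ee_rot: [0.049, 0.999, 0.0, 0.001]
ft_force: [2.4, -0.6, -1.4]
grip_width: 0.136
grasp_force: 88.2
```

```bash
python3 s.py 1
```

```text
t 4.10 F,M [ 2.415 -0.565 -1.414 -0.209 -0.59   0.386] sd [0. 0. 0. 0. 0. 0.] pos [0.5245 0.0964 0.215 ] yaw_y 1.4727 j7 1.259 tau7 0.466 w 0.136 g 88.2
```

To row units: 0.15 rad / 4 = 0.0375.

Request:
move_arm([
  {"delta_pos": [0,0,0],"turn": [0,0,0.0125],"fingers": 1},
  {"delta_pos": [0,0,0],"turn": [0,0,0.025],"fingers": 1},
  {"delta_pos": [0,0,0],"turn": [0,0,0.0375],"fingers": 1},
])

```text
clock: 4.47
position: [0.5245, 0.0962, 0.215]
ee_rot: [0.124, 0.992, 0.0, 0.001]
ft_force: [2.9, -1.2, -2.1]
grip_width: 0.134
grasp_force: 88.3
```

```bash
python3 s.py 1; python3 s.py 3
```

```text
t 4.47 F,M [ 2.925 -1.206 -2.14  -0.397 -0.521  0.382] sd [0. 0. 0. 0. 0. 0.] pos [0.5245 0.0962 0.215 ] yaw_y 1.3225 j7 1.111 tau7 0.465 w 0.134 g 88.3
t 4.58 F,M [ 3.016 -1.376 -1.465 -0.373 -0.634  0.195] sd [0.066 0.346 0.673 0.028 0.08  0.165] pos [0.5244 0.0962 0.215 ] yaw_y 1.3232 j7 1.111 tau7 -0.771 w 0.136 g 88.4
```

To row units: 0.15 rad / 4 = 0.0375.

Request:
move_arm([
  {"delta_pos": [0,0,0],"turn": [0,0,0.0125],"fingers": 1},
  {"delta_pos": [0,0,0],"turn": [0,0,0.025],"fingers": 1},
  {"delta_pos": [0,0,0],"turn": [0,0,0.0375],"fingers": 1},
])

```text
clock: 4.95
position: [0.5244, 0.096, 0.215]
ee_rot: [0.197, 0.98, 0.0, 0.001]
ft_force: [3.5, -2.1, -0.6]
grip_width: 0.138
grasp_force: 88.6
```

```bash
python3 s.py 1
```

```text
t 4.95 F,M [ 3.529 -2.055 -0.563 -0.586 -0.57   0.414] sd [0. 0. 0. 0. 0. 0.] pos [0.5244 0.096  0.215 ] yaw_y 1.1734 j7 0.964 tau7 0.464 w 0.138 g 88.6
```

To row units: 0.15 rad / 4 = 0.0375.

Request:
move_arm([
  {"delta_pos": [0,0,0],"turn": [0,0,0.0125],"fingers": 1},
  {"delta_pos": [0,0,0],"turn": [0,0,0.025],"fingers": 1},
  {"delta_pos": [0,0,0],"turn": [0,0,0.0375],"fingers": 1},
])

```text
clock: 5.32
position: [0.5243, 0.0958, 0.215]
ee_rot: [0.27, 0.963, -0.0, 0.001]
ft_force: [1.7, -3.7, 0.5]
grip_width: 0.136
grasp_force: 88.7
```

```bash
python3 s.py 1
```

```text
t 5.33 F,M [ 1.723 -3.71   0.456 -0.815 -0.405  0.344] sd [0. 0. 0. 0. 0. 0.] pos [0.5243 0.0958 0.215 ] yaw_y 1.0233 j7 0.815 tau7 0.463 w 0.136 g 88.7
```

To row units: 0.15 rad / 4 = 0.0375.

Request:
move_arm([
  {"delta_pos": [0,0,0],"turn": [0,0,0.0125],"fingers": 1},
  {"delta_pos": [0,0,0],"turn": [0,0,0.025],"fingers": 1},
  {"delta_pos": [0,0,0],"turn": [0,0,0.0375],"fingers": 1},
])

```text
clock: 5.7
position: [0.5242, 0.0956, 0.2149]
ee_rot: [0.342, 0.94, -0.0, 0.001]
ft_force: [1.2, -4.8, 0.7]
grip_width: 0.13
grasp_force: 88.8
```

```bash
python3 s.py 1
```

```text
t 5.70 F,M [ 1.244 -4.754  0.749 -0.836 -0.211  0.348] sd [0. 0. 0. 0. 0. 0.] pos [0.5242 0.0956 0.2149] yaw_y 0.8731 j7 0.667 tau7 0.463 w 0.130 g 88.8
```

To row units: -0.001 m / 0.8 = -0.0013, -0.0008 m / 0.8 = -0.001, 0.15 rad / 4 = 0.0375.

Request:
move_arm([
  {"delta_pos": [-0.001,-0.0013,0],"turn": [0,0,0.0125],"fingers": 1},
  {"delta_pos": [-0.001,-0.0013,0],"turn": [0,0,0.025],"fingers": 1},
  {"delta_pos": [-0.001,-0.0013,0],"turn": [0,0,0.0375],"fingers": 1},
])

```text
clock: 6.08
position: [0.524, 0.0953, 0.2149]
ee_rot: [0.411, 0.912, 0.0, 0.0]
ft_force: [1.1, -1.1, 0.1]
grip_width: 0.135
grasp_force: 88.6
```

```bash
python3 s.py 1
```

```text
t 6.08 F,M [ 1.074 -1.057  0.077 -0.268 -0.207  0.335] sd [0. 0. 0. 0. 0. 0.] pos [0.524  0.0953 0.2149] yaw_y 0.7241 j7 0.521 tau7 0.467 w 0.135 g 88.6
```

To row units: 0.15 rad / 4 = 0.0375.

Request:
move_arm([
  {"delta_pos": [0,0,0],"turn": [0,0,0.0125],"fingers": 1},
  {"delta_pos": [0,0,0],"turn": [0,0,0.025],"fingers": 1},
  {"delta_pos": [0,0,0],"turn": [0,0,0.0375],"fingers": 1},
])

```text
clock: 6.45
position: [0.5239, 0.0952, 0.2149]
ee_rot: [0.478, 0.878, 0.0, 0.0]
ft_force: [-0.9, -1.8, 0.3]
grip_width: 0.133
grasp_force: 88.9
```

```bash
python3 s.py 1
```

```text
t 6.45 F,M [-0.866 -1.78   0.252 -0.376  0.008  0.335] sd [0. 0. 0. 0. 0. 0.] pos [0.5239 0.0952 0.2149] yaw_y 0.5740 j7 0.373 tau7 0.464 w 0.133 g 88.9
```

To row units: 0.15 rad / 4 = 0.0375.

Request:
move_arm([
  {"delta_pos": [0,0,0],"turn": [0,0,0.0125],"fingers": 1},
  {"delta_pos": [0,0,0],"turn": [0,0,0.025],"fingers": 1},
  {"delta_pos": [0,0,0],"turn": [0,0,0.0375],"fingers": 1},
])

```text
clock: 6.82
position: [0.5237, 0.0951, 0.2149]
ee_rot: [0.543, 0.84, 0.0, 0.0]
ft_force: [-2.6, -1.8, 2.7]
grip_width: 0.133
grasp_force: 89.0
```

```bash
python3 s.py 1
```

```text
t 6.83 F,M [-2.639 -1.764  2.678 -0.455  0.291  0.385] sd [0. 0. 0. 0. 0. 0.] pos [0.5237 0.0951 0.2149] yaw_y 0.4239 j7 0.224 tau7 0.462 w 0.133 g 89.0
```

To row units: 0.15 rad / 4 = 0.0375.

Request:
move_arm([
  {"delta_pos": [0,0,0],"turn": [0,0,0.0125],"fingers": 1},
  {"delta_pos": [0,0,0],"turn": [0,0,0.025],"fingers": 1},
  {"delta_pos": [0,0,0],"turn": [0,0,0.0375],"fingers": 1},
])

```text
clock: 7.2
position: [0.5235, 0.095, 0.2149]
ee_rot: [0.604, 0.797, -0.0, -0.0]
ft_force: [-3.7, -2.8, 2.0]
grip_width: 0.139
grasp_force: 89.1
```

```bash
python3 s.py 1
```

```text
t 7.20 F,M [-3.656 -2.807  2.    -0.504  0.563  0.357] sd [0. 0. 0. 0. 0. 0.] pos [0.5235 0.095  0.2149] yaw_y 0.2739 j7 0.076 tau7 0.460 w 0.139 g 89.1
```

To row units: 0.15 rad / 4 = 0.0375.

Request:
move_arm([
  {"delta_pos": [0,0,0],"turn": [0,0,0.0125],"fingers": 1},
  {"delta_pos": [0,0,0],"turn": [0,0,0.025],"fingers": 1},
  {"delta_pos": [0,0,0],"turn": [0,0,0.0375],"fingers": 1},
])

```text
clock: 7.58
position: [0.5233, 0.095, 0.2149]
ee_rot: [0.662, 0.75, -0.0, -0.0]
ft_force: [-4.6, -1.9, 4.0]
grip_width: 0.134
grasp_force: 89.3
```

```bash
python3 s.py 1
python3 - <<'E'
from workcell import *
import numpy as np
for i in range(4):
    camera("wrist");o=get_obs();print(round(o["clock"],3),o["torque"][2].round(3),np.round(o["tau"],2)[4:],np.round(o["joint_velocities"],3)[6])
E
```

```text
t 7.58 F,M [-4.64  -1.95   3.963 -0.605  0.821  0.346] sd [0. 0. 0. 0. 0. 0.] pos [0.5233 0.095  0.2149] yaw_y 0.1239 j7 -0.072 tau7 0.458 w 0.134 g 89.3
7.625 0.248 [-0.64 -1.46  0.2 ] 0.068
7.675 0.047 [-0.57 -1.53 -0.74] 0.035
7.725 -0.019 [-0.51 -1.61 -0.27] 0.009
7.775 -0.017 [-0.49 -1.6  -0.07] 0.003
```

To row units: -0.0013 m / 0.8 = -0.0016, -0.0005 m / 0.8 = -0.0006, 0.15 rad / 4 = 0.0375.

Request:
move_arm([
  {"delta_pos": [-0.0004,-0.0016,-0.0006],"turn": [0,0,0.0125],"fingers": 1},
  {"delta_pos": [-0.0004,-0.0016,-0.0006],"turn": [0,0,0.025],"fingers": 1},
  {"delta_pos": [-0.0004,-0.0016,-0.0006],"turn": [0,0,0.0375],"fingers": 1},
])

```text
clock: 8.15
position: [0.5229, 0.0949, 0.215]
ee_rot: [0.716, 0.698, 0.0, 0.0]
ft_force: [3.2, -1.4, -2.7]
grip_width: 0.138
grasp_force: 88.3
```

```bash
python3 s.py 1
```

```text
t 8.15 F,M [ 3.202 -1.4   -2.72  -0.16  -0.678  0.375] sd [0. 0. 0. 0. 0. 0.] pos [0.5229 0.0949 0.215 ] yaw_y -0.0256 j7 -0.221 tau7 0.470 w 0.138 g 88.3
```

To row units: 0.15 rad / 4 = 0.0375.

Request:
move_arm([
  {"delta_pos": [0,0,0],"turn": [0,0,0.0125],"fingers": 1},
  {"delta_pos": [0,0,0],"turn": [0,0,0.025],"fingers": 1},
  {"delta_pos": [0,0,0],"turn": [0,0,0.0375],"fingers": 1},
])

```text
clock: 8.52
position: [0.5226, 0.095, 0.215]
ee_rot: [0.766, 0.642, 0.0, 0.0]
ft_force: [1.7, -1.4, -2.3]
grip_width: 0.133
grasp_force: 88.7
```

```bash
python3 s.py 1;python3 - <<'E'
from workcell import *
import cv2
c=camera("scene");cv2.imwrite("pics/s2.png",cv2.resize(c["color"][110:270,240:410,::-1],None,fx=3.5,fy=3.5,interpolation=cv2.INTER_CUBIC))
E
```

```text
t 8.53 F,M [ 1.71  -1.439 -2.286 -0.186 -0.305  0.368] sd [0. 0. 0. 0. 0. 0.] pos [0.5226 0.095  0.215 ] yaw_y -0.1755 j7 -0.369 tau7 0.447 w 0.133 g 88.7
```

View pics/s2.png

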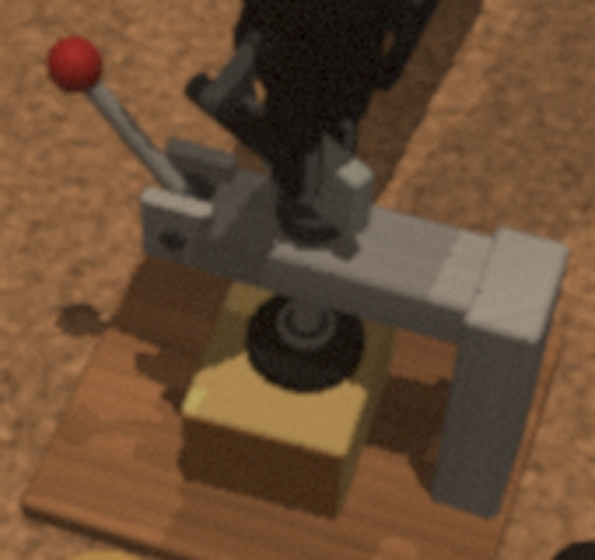

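The crop shows the foot at about (305,345), very near the cheese. The blade is held in the jaws at (345,190) and the lever ball is still up at (75,62). The torque has not risen yet, so contact should come soon.

To row units: 0.15 rad / 4 = 0.0375.

Request:
move_arm([
  {"delta_pos": [0,0,0],"turn": [0,0,0.0125],"fingers": 1},
  {"delta_pos": [0,0,0],"turn": [0,0,0.025],"fingers": 1},
  {"delta_pos": [0,0,0],"turn": [0,0,0.0375],"fingers": 1},
])

```text
clock: 8.95
position: [0.5225, 0.095, 0.2151]
ee_rot: [0.812, 0.583, 0.0, -0.0]
ft_force: [1.0, -0.7, -0.6]
grip_width: 0.137
grasp_force: 88.9
```

```bash
python3 s.py 1
```

```text
t 8.95 F,M [ 0.975 -0.683 -0.625 -0.222 -0.047  0.421] sd [0. 0. 0. 0. 0. 0.] pos [0.5225 0.095  0.2151] yaw_y -0.3250 j7 -0.517 tau7 0.418 w 0.137 g 88.9
```

To row units: 0.15 rad / 4 = 0.0375.

Request:
move_arm([
  {"delta_pos": [0,0,0],"turn": [0,0,0.0125],"fingers": 1},
  {"delta_pos": [0,0,0],"turn": [0,0,0.025],"fingers": 1},
  {"delta_pos": [0,0,0],"turn": [0,0,0.0375],"fingers": 1},
])

```text
clock: 9.32
position: [0.5222, 0.095, 0.2151]
ee_rot: [0.854, 0.521, -0.0, -0.0]
ft_force: [-1.8, -0.6, 1.1]
grip_width: 0.137
grasp_force: 89.1
```

```bash
python3 s.py 1
```

```text
t 9.32 F,M [-1.762 -0.577  1.092 -0.148  0.229  0.447] sd [0. 0. 0. 0. 0. 0.] pos [0.5222 0.095  0.2151] yaw_y -0.4749 j7 -0.665 tau7 0.388 w 0.137 g 89.1
```

The signal is clear: tau7 now falls by 0.03 per step, against 0.0276 expected from the thread slope, and Mz agrees. Contact was at tool yaw of about -0.06, so 35 N should come at about -0.73, which leaves 0.25 rad.

To row units: 0.15 rad / 4 = 0.0375.

Request:
move_arm([
  {"delta_pos": [0,0,0],"turn": [0,0,0.0125],"fingers": 1},
  {"delta_pos": [0,0,0],"turn": [0,0,0.025],"fingers": 1},
  {"delta_pos": [0,0,0],"turn": [0,0,0.0375],"fingers": 1},
])

```text
clock: 9.7
position: [0.5221, 0.0952, 0.2151]
ee_rot: [0.89, 0.456, -0.0, -0.0]
ft_force: [-3.1, -0.3, 1.7]
grip_width: 0.137
grasp_force: 89.3
```

```bash
python3 s.py 1
```

```text
t 9.70 F,M [-3.133 -0.346  1.697 -0.151  0.544  0.524] sd [0. 0. 0. 0. 0. 0.] pos [0.5221 0.0952 0.2151] yaw_y -0.6247 j7 -0.813 tau7 0.359 w 0.137 g 89.3
```

To row units: 0.1 rad / 4 = 0.025.

Request:
move_arm([
  {"delta_pos": [0,0,0],"turn": [0,0,0.0125],"fingers": 1},
  {"delta_pos": [0,0,0],"turn": [0,0,0.025],"fingers": 1},
])

```text
clock: 9.95
position: [0.522, 0.0953, 0.2152]
ee_rot: [0.912, 0.411, -0.0, -0.0]
ft_force: [-3.7, -0.1, 2.4]
grip_width: 0.139
grasp_force: 89.4
```

```bash
python3 s.py 1; python3 s.py 4
```

```text
t 9.95 F,M [-3.663 -0.132  2.383 -0.057  0.739  0.465] sd [0. 0. 0. 0. 0. 0.] pos [0.522  0.0953 0.2152] yaw_y -0.7245 j7 -0.912 tau7 0.340 w 0.139 g 89.4
t 10.10 F,M [-4.503e+00  4.660e-01  2.792e+00 -4.000e-03  8.870e-01  2.710e-01] sd [0.949 0.447 0.737 0.043 0.134 0.145] pos [0.522  0.0953 0.2151] yaw_y -0.7234 j7 -0.911 tau7 -0.433 w 0.133 g 89.6
```

35 N is reached by both measures (tau7 0.340 against 0.338 aimed at, and yaw). Next I release and rise.

To row units: -0.13 m / 0.8 = -0.1625, -0.11 m / 0.8 = -0.1375.

Request:
move_arm([
  {"delta_pos": [0,0,0],"turn": [0,0,0],"fingers": 0.55},
  {"delta_pos": [0,0,0],"turn": [0,0,0],"fingers": 0.55},
  {"delta_pos": [0,0,0],"turn": [0,0,0],"fingers": 0.55},
  {"delta_pos": [0,0,-0.0625],"turn": [0,0,0],"fingers": 0.55},
  {"delta_pos": [0,0,-0.1375],"turn": [0,0,0],"fingers": 0.55},
  {"delta_pos": [0,0,-0.1625],"turn": [0,0,0],"fingers": 0.55},
  {"delta_pos": [0,0,-0.1625],"turn": [0,0,0],"fingers": 0.55},
])

```text
clock: 10.98
position: [0.5232, 0.0948, 0.3461]
ee_rot: [0.912, 0.41, 0.001, 0.0]
ft_force: [-0.8, -0.7, -0.4]
grip_width: 0.448
grasp_force: 0.0
```

```bash
python3 s.py 3
python3 - <<'E'
from h import *;import cv2
from workcell import *
c=camera("wrist");print(c["tool_from_camera"].round(3))
for n in("scene","top"):
    c=camera(n);X,C,ok=cloud(c)
    r=ok&(C[...,0]>110)&(C[...,1]<50)&(C[...,2]<60)&(X[...,2]>.1)&(np.linalg.norm(X[...,:2]-[.5575,-.01],axis=-1)<.05)
    if r.sum()>10:
        cam=-c["R"].T@c["t"];b=X[r].mean(0);d=(b-cam)/np.linalg.norm(b-cam);print(n,"ball",r.sum(),(b+d*.0083).round(4))
    m=ok&(np.linalg.norm(X[...,:2]-[.5235,.0973],axis=-1)<.045)&(X[...,2]>.226)&(X[...,2]<.24);Q=X[m]
    if len(Q)>20:
        w,V=np.linalg.eigh(np.cov(Q[:,:2].T));print(n,"blade",len(Q),cv2.minAreaRect(Q[:,:2].astype(np.float32)),np.arctan2(*V[::-1,1]),Q[:,2].mean())
E
```

```text
t 11.07 F,M [-0.741 -0.263 -0.482  0.003  0.01  -0.019] sd [0.189 0.623 0.251 0.021 0.016 0.022] pos [0.5222 0.0948 0.3437] yaw_y -0.7259 j7 -0.947 tau7 0.000 w 0.452 g 0.0
[[ 0.001 -0.959 -0.284  0.074]
 [ 1.     0.     0.    -0.   ]
 [-0.    -0.284  0.959 -0.131]
 [ 0.     0.     0.     1.   ]]
scene ball 95 [ 0.5559 -0.0106  0.2415]
scene blade 274 ((0.5239655375480652, 0.09867392480373383), (0.06119055673480034, 0.013494775630533695), 48.46307373046875) 0.8527010058984418 0.23131547159641722
```

To row units: 0.1 m / 0.8 = 0.125, -0.06 m / 0.8 = -0.075, -1.033 rad / 4 = -0.2583.

Request:
move_arm([
  {"delta_pos": [-0.0375,0.0625,0],"turn": [0,0,-0.045],"fingers": 1},
  {"delta_pos": [-0.075,0.125,0],"turn": [0,0,-0.09],"fingers": 1},
  {"delta_pos": [-0.075,0.125,0],"turn": [0,0,-0.135],"fingers": 1},
  {"delta_pos": [-0.075,0.125,0],"turn": [0,0,-0.18],"fingers": 1},
  {"delta_pos": [-0.075,0.125,0.025],"turn": [0,0,-0.225],"fingers": 1},
  {"delta_pos": [-0.075,0.125,0.05],"turn": [0,0,-0.2583],"fingers": 1},
  {"delta_pos": [-0.075,0.125,0.075],"turn": [0,0,-0.2583],"fingers": 1},
  {"delta_pos": [-0.075,0.125,0.075],"turn": [0,0,-0.2583],"fingers": 1},
  {"delta_pos": [-0.075,0.125,0.075],"turn": [0,0,-0.2583],"fingers": 1},
])

```text
clock: 12.35
position: [0.5575, -0.0165, 0.2852]
ee_rot: [0.591, 0.807, 0.0, 0.0]
ft_force: [-0.9, -0.6, -0.3]
grip_width: 0.001
grasp_force: 0.0
```

```bash
python3 s.py 4
python3 - <<'E'
from workcell import *
import cv2
c=camera("scene");cv2.imwrite("pics/s3.png",cv2.resize(c["color"][50:250,200:410,::-1],None,fx=2.8,fy=2.8,interpolation=cv2.INTER_CUBIC))
E
```

```text
t 12.50 F,M [-0.106  0.015 -0.159  0.014 -0.012 -0.025] sd [0.71  0.432 0.238 0.018 0.013 0.034] pos [ 0.5577 -0.0165  0.2855] yaw_y 0.3069 j7 0.343 tau7 -0.004 w 0.003 g 0.0
```

View pics/s3.png

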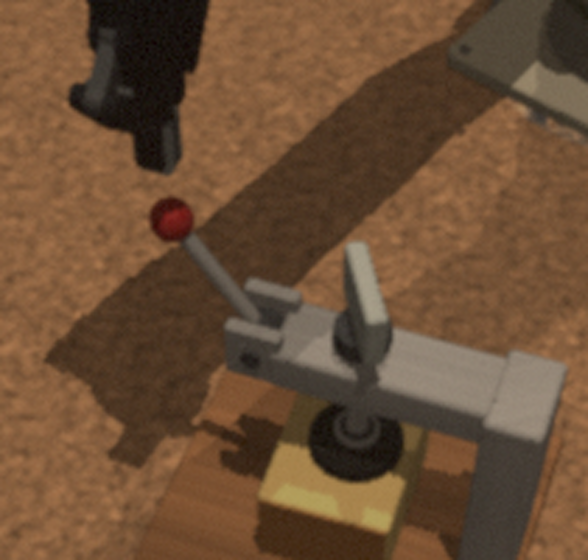

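The closed fingertips at (157,165) hang over the ball at (172,218). The blade and foot are unchanged after the release. Next I push down along the ball's arc.

To row units: 0.062 m / 0.8 = 0.0775, 0.055 m / 0.8 = 0.0688.

Request:
move_arm([
  {"delta_pos": [0,0,0.0188],"turn": [0,0,0],"fingers": 1},
  {"delta_pos": [0,0,0.0325],"turn": [0,0,0],"fingers": 1},
  {"delta_pos": [-0.0075,0,0.0388],"turn": [0,0,0],"fingers": 1},
  {"delta_pos": [-0.015,0,0.0463],"turn": [0,0,0],"fingers": 1},
  {"delta_pos": [-0.0213,0,0.0525],"turn": [0,0,0],"fingers": 1},
  {"delta_pos": [-0.0275,0,0.0613],"turn": [0,0,0],"fingers": 1},
  {"delta_pos": [-0.0325,0,0.0688],"turn": [0,0,0],"fingers": 1},
  {"delta_pos": [-0.0375,0,0.0775],"turn": [0,0,0],"fingers": 1},
])

```text
clock: 13.55
position: [0.5681, -0.0492, 0.2242]
ee_rot: [0.592, 0.806, -0.0, 0.003]
ft_force: [2.9, -10.6, 10.9]
grip_width: -0.002
grasp_force: 6.4
```

```bash
python3 s.py 1; python3 s.py 3
```

```text
t 13.55 F,M [  2.933 -10.583  10.926  -2.421  -0.884  -0.065] sd [0. 0. 0. 0. 0. 0.] pos [ 0.5681 -0.0492  0.2242] yaw_y 0.3033 j7 0.430 tau7 -0.158 w -0.002 g 6.4
t 13.65 F,M [ 3.604 -9.278  8.641 -2.052 -0.907 -0.092] sd [1.829 2.136 1.825 0.508 0.439 0.02 ] pos [ 0.5677 -0.049   0.2234] yaw_y 0.3030 j7 0.430 tau7 0.175 w 0.002 g 3.8
```

The tool is being pushed outward as well as up, so the contact sits too far out on the ball. I lift a little, shift 6 mm inward and carry on.

Request:
move_arm([
  {"delta_pos": [0,0,-0.01],"turn": [0,0,0],"fingers": 1},
  {"delta_pos": [0.0075,0,-0.01],"turn": [0,0,0],"fingers": 1},
  {"delta_pos": [0.0075,0,-0.0013],"turn": [0,0,0],"fingers": 1},
  {"delta_pos": [0.0038,0,0.0088],"turn": [0,0,0],"fingers": 1},
  {"delta_pos": [0.0013,0,0.0188],"turn": [0,0,0],"fingers": 1},
])

```text
clock: 14.28
position: [0.5668, -0.0449, 0.2076]
ee_rot: [0.591, 0.807, 0.0, 0.001]
ft_force: [3.3, -3.2, 5.4]
grip_width: 0.002
grasp_force: 2.7
```

```bash
python3 s.py 1
python3 - <<'E'
from workcell import *
import cv2
c=camera("scene");cv2.imwrite("pics/s4.png",cv2.resize(c["color"][90:250,200:410,::-1],None,fx=3.5,fy=3.5,interpolation=cv2.INTER_CUBIC))
E
```

```text
t 14.28 F,M [ 3.292 -3.243  5.431 -0.757 -0.765 -0.044] sd [0. 0. 0. 0. 0. 0.] pos [ 0.5668 -0.0449  0.2076] yaw_y 0.3065 j7 0.434 tau7 -0.096 w 0.002 g 2.7
```

View pics/s4.png

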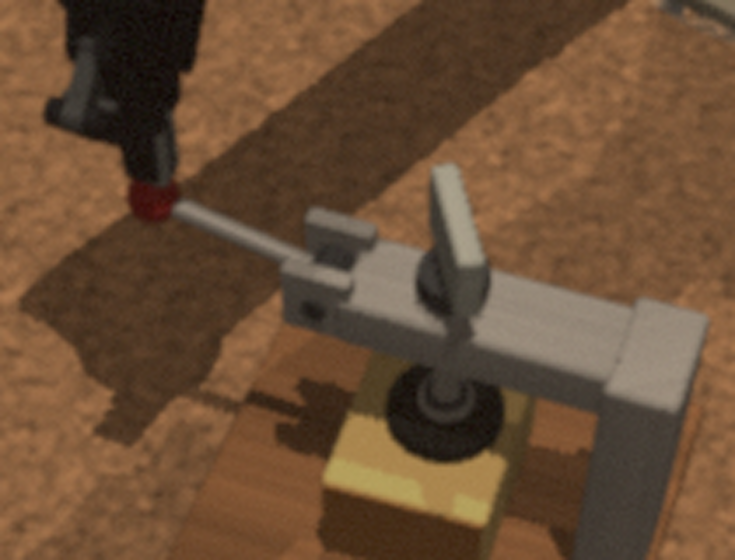

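The fingertips rest on the ball at (152,195) and the lever is near 15 degrees. The side force is small now, so I continue.

To row units: 0.061 m / 0.8 = 0.0763, 0.054 m / 0.8 = 0.0675.

Request:
move_arm([
  {"delta_pos": [-0.0013,0,0.01],"turn": [0,0,0],"fingers": 1},
  {"delta_pos": [-0.0025,0,0.0188],"turn": [0,0,0],"fingers": 1},
  {"delta_pos": [-0.0025,0,0.0288],"turn": [0,0,0],"fingers": 1},
  {"delta_pos": [-0.0025,0,0.0388],"turn": [0,0,0],"fingers": 1},
  {"delta_pos": [-0.0013,0,0.0488],"turn": [0,0,0],"fingers": 1},
  {"delta_pos": [0,0,0.0575],"turn": [0,0,0],"fingers": 1},
  {"delta_pos": [0.0025,0,0.0675],"turn": [0,0,0],"fingers": 1},
  {"delta_pos": [0.0063,0,0.0763],"turn": [0,0,0],"fingers": 1},
])

```text
clock: 15.32
position: [0.5645, -0.0391, 0.1462]
ee_rot: [0.591, 0.807, -0.0, -0.0]
ft_force: [0.6, -2.5, 4.5]
grip_width: -0.004
grasp_force: 2.1
```

```bash
python3 s.py 1
```

```text
t 15.32 F,M [ 0.562 -2.522  4.462 -0.509 -0.089 -0.015] sd [0. 0. 0. 0. 0. 0.] pos [ 0.5645 -0.0391  0.1462] yaw_y 0.3070 j7 0.454 tau7 0.078 w -0.004 g 2.1
```

To row units: 0.007 m / 0.8 = 0.0088, 0.005 m / 0.8 = 0.0063.

Request:
move_arm([
  {"delta_pos": [0.0013,0,0.0038],"turn": [0,0,0],"fingers": 1},
  {"delta_pos": [0.0025,0,0.0063],"turn": [0,0,0],"fingers": 1},
  {"delta_pos": [0.0038,0,0.0088],"turn": [0,0,0],"fingers": 1},
])

```text
clock: 15.7
position: [0.5643, -0.0371, 0.1413]
ee_rot: [0.591, 0.807, 0.0, 0.001]
ft_force: [-7.4, -5.8, 27.6]
grip_width: 0.001
grasp_force: 14.0
```

```bash
python3 s.py 1
```

```text
t 15.70 F,M [-7.372 -5.766 27.638 -1.029  1.627 -0.028] sd [0. 0. 0. 0. 0. 0.] pos [ 0.5643 -0.0371  0.1413] yaw_y 0.3065 j7 0.452 tau7 -0.002 w 0.001 g 14.0
```

To row units: 0.003 m / 0.8 = 0.0038, 0.002 m / 0.8 = 0.0025.

Request:
move_arm([
  {"delta_pos": [0,0,0.0025],"turn": [0,0,0],"fingers": 1},
  {"delta_pos": [0,0,0.0038],"turn": [0,0,0],"fingers": 1},
  {"delta_pos": [0,0,0.0038],"turn": [0,0,0],"fingers": 1},
])

```text
clock: 16.08
position: [0.5647, -0.0372, 0.141]
ee_rot: [0.591, 0.807, 0.001, 0.001]
ft_force: [-15.7, -2.5, 43.2]
grip_width: 0.001
grasp_force: 22.2
```

```bash
python3 s.py 1
```

```text
t 16.07 F,M [-15.726  -2.47   43.185  -0.375   3.567   0.069] sd [0. 0. 0. 0. 0. 0.] pos [ 0.5647 -0.0372  0.141 ] yaw_y 0.3060 j7 0.454 tau7 -0.045 w 0.001 g 22.2
```

The force rises steeply with no further motion, so the lever is on its stop. I back off upward.

To row units: -0.2 m / 0.8 = -0.25, -0.16 m / 0.8 = -0.2.

Request:
move_arm([
  {"delta_pos": [0,0,-0.0063],"turn": [0,0,0],"fingers": 1},
  {"delta_pos": [0,0,-0.015],"turn": [0,0,0],"fingers": 1},
  {"delta_pos": [-0.0125,0,-0.0625],"turn": [0,0,0],"fingers": 1},
  {"delta_pos": [-0.05,0,-0.1375],"turn": [0,0,0],"fingers": 1},
  {"delta_pos": [-0.1,0,-0.2],"turn": [0,0,0],"fingers": 1},
  {"delta_pos": [-0.15,0,-0.25],"turn": [0,0,0],"fingers": 1},
  {"delta_pos": [-0.15,0,-0.25],"turn": [0,0,0],"fingers": 1},
  {"delta_pos": [-0.15,0,-0.25],"turn": [0,0,0],"fingers": 1},
])

```text
clock: 17.08
position: [0.5999, -0.1499, 0.3356]
ee_rot: [0.59, 0.807, -0.0, -0.001]
ft_force: [-0.5, 0.7, -0.1]
grip_width: 0.002
grasp_force: 0.0
```

```bash
python3 s.py 2
python3 - <<'E'
from h import *;import cv2
from workcell import *
for n in("scene","top"):
    c=camera(n);X,C,ok=cloud(c)
    if n=="scene":cv2.imwrite("pics/s5.png",c["color"][:,:,::-1])
    r=ok&(C[...,0]>90)&(C[...,1]<45)&(C[...,2]<55)&(X[...,2]>.08)&(np.linalg.norm(X[...,:2]-[.565,-.035],axis=-1)<.05)
    cam=-c["R"].T@c["t"];b=X[r].mean(0);d=(b-cam)/np.linalg.norm(b-cam);b=b+d*.0083
    print(n,"ball",r.sum(),b.round(4),"below level deg",np.degrees(np.arctan2(.165-b[2],np.linalg.norm(b[:2]-[.5237,.0977])-.06)))
    m=ok&(np.linalg.norm(X[...,:2]-[.5235,.0973],axis=-1)<.045)&(X[...,2]>.222)&(X[...,2]<.24);Q=X[m]
    if len(Q)>20:
        w,V=np.linalg.eigh(np.cov(Q[:,:2].T));print(n,"blade",np.arctan2(*V[::-1,1]),np.median(Q[:,2]))
E
```

```text
t 17.12 F,M [-0.074  0.571 -0.125  0.015  0.018  0.008] sd [0.419 0.163 0.012 0.019 0.    0.01 ] pos [ 0.5998 -0.1493  0.3352] yaw_y 0.3086 j7 0.635 tau7 0.009 w -0.001 g 0.0
scene ball 80 [ 0.5661 -0.0335  0.1215] below level deg 29.181171855792314
scene blade 0.8580927590642246 0.22877625751381805
top ball 51 [ 0.5659 -0.0361  0.1211] below level deg 28.662166916777082
top blade 0.8553371910743175 0.22997510733313603
```

View pics/s5.png

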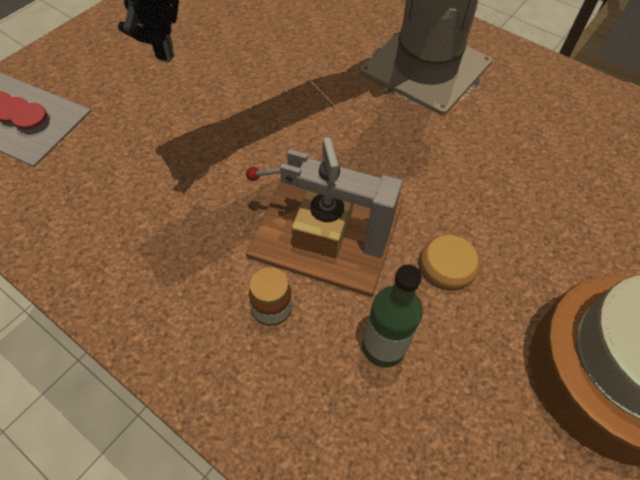

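The lever ball at (252,173) is down. Its height, about 0.119 m after the camera bias, matches the stop. The nut has sunk about 2.5 mm and kept its angle, and the bystanders have not moved.

```bash
python3 -c "
from workcell import hand_in
print(hand_in())"
```

```text
the job is handed in; nothing more can be done
None
```

I tightened the wing nut to about 35 N by the rising turning effort, pushed the lever down onto its stop (about 80 N expected from the given spring rate, not measured), let go with the bystanders untouched, and handed the job in at about 17 s; no verdict was returned.

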